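# Right a fallen sample cell and hold it in the lamp's light path

### The job

One glass sample cell in the grey lane tray has fallen over: handling it by its two frosted faces only and never putting a finger on its clear end windows, stand it upright, stopper up, on the tray's floor among the others and let go of it. Then grip it again by the frosted faces and hold it up in the light path, midway between lamp snout and detector: upright, centred on the beam at the beam's height, with the light passing straight through both clear ends. Finish while still holding it there in the air, and leave everything else as it is.

Things in the scene. Friction and masses are not known exactly. Their poses are not given: they have to be found in the camera images.
- cell_mid (a point): centre of the fallen sample cell, a capped cuvette 40 mm long (x axis), 22 mm wide (y) and 56 mm tall (z), 80 g. Its two wide faces (y = +-11 mm) are frosted white glass; its narrow ends (x = +-20 mm) are clear windows; a black stopper forms its top (+z). It starts lying on its +x end: x points down, +z (stopper) points level, roughly away from the robot.
- cell: the same fallen cell as a solid; origin and axes as cell_mid. Its centre is 24 mm above the table at the start (lying in the lane) and 32 mm when it stands upright in the lane. It stands freely on its flat 40 x 22 mm foot; let go 0.2 rad short of upright with the foot's edge on the floor, it rocks upright by itself.
- frost_a: frosted plate of that cell on its +y side (3 mm thick, 40 x 56 mm, outer face at y = +11 mm); origin and axes as cell_mid.
- frost_b: frosted plate of that cell on its -y side (outer face at y = -11 mm); origin and axes as cell_mid.
- windows: the two clear end windows of that cell, 16 mm wide, between the plates and set 1.5 mm back from the plates' edges (at x = +-18.5 mm); origin and axes as cell_mid. Not to be touched with the fingers.
- lane: shallow grey lane tray, fixed, 130 mm (x) by 300 mm (y), walls and floor 4 mm thick, rim 14 mm above the table; origin at the centre of its underside, x across the lane, y along it. Four items in a file along y, about 70 mm apart, in any order: the fallen cell, two standing cells like it and a dropper bottle.
- neighbour0: a standing sample cell of the same make, 40 mm long (between the two narrow clear end windows, its x axis), 22 mm wide (between the two frosted faces, its y axis) and 56 mm tall (its z axis); origin at its centre. Leave it.
- neighbour1: another standing sample cell of the same make and size; origin at its centre. Leave it.
- dropper: small amber dropper bottle standing in the lane, 30 mm in diameter, 62 mm high; origin at its underside. Leave it.
- bench: optical bench, fixed: an aluminium rail 460 x 50 x 20 mm with a white lamp housing (66 mm wide, top 152 mm above the table, black snout) at its -x end and a grey detector (66 mm wide, top 148 mm above the table) at its +x end. Origin on the table below beam_mid; the beam runs along its x axis.
- beam_mid (a point): point on the beam midway between the snout's mouth and the detector's mouth, which are 150 mm apart; 115 mm above the table; x along the level beam from lamp to detector, z up.
- dish: clear petri dish, 90 mm across, 15 mm high; origin at its underside. Leave it.
- beaker: glass beaker, 64 mm across, 85 mm high; origin at its underside. Leave it.
- jar: glass jar with a white lid, 64 mm across, 80 mm high; origin at its underside. Leave it.
- spatula: lab spatula lying on the table, 160 mm long. Leave it.
- stopper: rubber bung, 34 mm across, 28 mm high; origin at its underside. Leave it.
Not all that is in view belongs to the job. Leave any purple look-alike of the cell alone.

How it is judged (in metres and radians):
On the way:
1. the fallen cell stands upright on the lane's floor, let go (angle between cell's own z axis and vertical below 0.1 rad and height (world z) of cell_mid between 0.028 and 0.036 m and x of cell_mid in the frame of lane between -0.055 and 0.055 m and y of cell_mid in the frame of lane between -0.145 and 0.145 m and contact force between the fingers and cell below 0.01 N and linear speed of cell below 0.02 m/s and contact force between cell and lane above 0.2 N), for 0.3 s.
At the end, for the whole second after the job is handed in: Cell held at rest in the air by both frosted faces, no finger on a window, off bench and lane: centre within 25 mm of midway, 6 mm sideways and 10 mm in height of the beam; upright within 0.12 rad, ends in line with the beam within 0.14 rad (x of cell_mid in the frame of beam_mid between -0.025 and 0.025 m and y of cell_mid in the frame of beam_mid between -0.006 and 0.006 m and z of cell_mid in the frame of beam_mid between -0.01 and 0.01 m and angle between the x axis of cell and the x axis of beam_mid, either way round below 0.14 rad and angle between cell's own z axis and vertical below 0.12 rad and contact force between the fingers and frost_a above 0.5 N and contact force between the fingers and frost_b above 0.5 N and contact force between the fingers and windows below 0.05 N and contact force between cell and bench below 0.01 N and contact force between cell and lane below 0.01 N and linear speed of cell below 0.02 m/s); the arm keeps its last pose, push and grip.
It fails at once if a finger presses on a clear window of the cell (contact force between the fingers and windows above 0.2 N).
It fails at once if a standing neighbour in the lane is shifted by more than 20 mm or tipped (distance of any of neighbour0, neighbour1, dropper from where it was at the start of the episode above 0.02 m or angle between any of neighbour0, neighbour1, dropper's own z axis and vertical above 0.3 rad).
It fails at once if another thing on the table is moved by more than 20 mm (distance of any of dish, beaker, jar, spatula, stopper from where it was at the start of the episode above 0.02 m).
It also fails if it takes over 51 s, if anything falls off the work surface, if the arm or the gripper's body presses on something with over 40 N, if the wrist force passes 120 N, or if a joint passes its speed limit or range.

### The arm

A 7-joint arm with a two-finger parallel gripper is mounted at the origin on the work surface. World frame = base frame: x ahead of the robot, y to its left, z up, the work surface at z = 0. Lengths are in mm, angles in rad, forces in N, time in s.
With the tool pointing down it reaches from about 400 to 875 mm from the base axis. Payload 4.4 kg.
Tool frame: the origin (TCP) lies on the centre line of the jaws, within the pads' length; the fingertips stand 25 mm ahead of it and the grasp point (between the pads) lies 6 mm ahead of it (ctrl.finger_overhang is the distance from the TCP to the fingertips, in mm); z points along the fingers, y is the line along which they close (so a half turn about z gives the same grasp; the last joint's range is limited). The gripper opens to 85 mm and grips with 20 to 120 N. Pads are 22 mm wide; open, the fingers measure 114 mm over their backs; the gripper's body (76 mm by 85 mm) begins 54 mm behind the grasp point. The pads swing forward as they close: fully open they stand 13 mm farther back than shut.
Start: joints at [-1.179, 0.628, 0.038, 1.517, -0.027, 0.996, -0.02], TCP at [287.263, 583.093, 217.913] pointing down, gripper open.
Joint ranges: [-3.06, 3.06], [-0.37, 2.12], [-1.25, 1.32], [0.18, 2.47], [-1.1, 4.24], [0.23, 1.98], [-2.94, 2.94]. Speed limits (rad/s): [2.57, 2.57, 3.14, 3.14, 3.14, 3.14, 3.14].

### API

Orientations are given as [roll, pitch, yaw] about the fixed x, y, z axes, in that order (R = Rz(yaw) Ry(pitch) Rx(roll)).
In Python, from cell import ctrl gives the robot as it stands. The module is installed in compiled form; this text tells all that it offers.
- The arm moves only by the tool play_rows, never from a script. Its argument "targets" is a list of rows, each a list of 5 numbers: the closure, from 0 (fully open) to 1 (shut), then the shift along the tool's x, y, z in cm, then the turn about the tool's z in degrees. In form: [[gripper, dx, dy, dz, spin], ...]. A call has 1 to 10 rows; each row is the pose to reach, as a shift and turn from the pose commanded when the call began, along the tool's axes at that moment; what a row does not reach only later rows make up. A row lasts 1/10 s, in which the tool goes at most 50 mm and 8.59 degrees, less where a joint would pass 70% of its speed; a pose out of reach is approached as far as the arm can. A call with a gripper value outside its range is refused whole. The fingers move at their own pace and stop on an object; the grip force is fixed at half the most. Time passes only in rows, so rows that repeat a pose let the fingers close. It gives the time, the measured TCP pose, the force, the opening and the grip force at its end, in the units of the state.
- ctrl.read_state(): the state, without advancing time (a new reading comes with each control period).
- ctrl.get_image(name): name is "side" or "top"; returns (picture, depth): 420x560x3 uint8, red, green, blue; 420x560 float32, mm along the optical axis (not along the pixel's ray), 0 where there is no reading.
- ctrl.calibration(name): a dict with "vfov" (degrees; the focal length in pixels is half the picture's height over the tangent of half this angle, whatever the lens; pixels are square), "cx", "cy" (the principal point, pixels), "k1" (the pictures are not rectified: a ray, as slopes to the right and down, at radius r is drawn at 1 + k1 r^2 times it, then the intrinsics apply), "extrinsics" (4x4, takes a point from camera to world coordinates). Camera axes: x right, y down, z forward; pixel columns grow to the right and rows downward; lengths in mm; the calibration is good to about 2 mm. A picture is of the moment at which its call begins. calibration takes no time and is no camera call.
- ctrl.finish_job(): hands the job in; it is judged then, once.
Trained networks look in the newest picture that a camera, given by its name, has taken for a name from the list of things; names that differ only in an ending like _2 or _b are one class to them, and where a whole thing is asked for, a point or a joint stands for the part that bears it (a point fixed in the world has none). Each returns a list of dicts, best first, with "confidence" (0 to 1); they miss things now and then, are a little off and sometimes report something else, mostly with a low value. They report only what shows in the picture. A call takes as long as a camera call. They do not tell look-alikes from the thing itself.
- ctrl.search_frame(camera, name): "bbox" ([left, top, right, bottom] in pixels, round what is visible of it).
- ctrl.trace(camera, name): "pixels" (420x560 bool, what is visible of it) and "bbox" ([left, top, right, bottom] in pixels, round what is visible of it).
The state is a dict: "clock": time; "qpos": joint angles; "qd": joint speeds; "tau": joint torques, N m; "eef_pos": TCP position; "tool_rot": TCP orientation; "force": force on the tool from outside, world axes, zero at the start; "torque": the same for the moment, N m; "width": finger opening in mm; "gripper_force": force on a finger pad.
Only numpy, scipy, OpenCV 4.12 (cv2) and the standard library are available. Lean on these libraries where they do the work, as an engineer would, in place of code of your own. Each camera call takes 0.05 s, during which the arm holds its last target. There are 200 camera calls.

## Working session

There is one attempt and no reset: what is moved stays moved. The work goes in short steps, Python scripts to look and compute and a tool call to move; the robot and the scene stay as the last step left them, time stands still between calls to the robot, and variables do not carry over. Pictures are saved under pics/ and viewed, at most 10 in all, crops included, and the job is handed in when it is done.

Besides the shell and the picture viewer there is one more tool, called after "Emit:" by a JSON object that holds its "method" and its "body", one argument or row to a line. play_rows: Moves the arm, as the interface text tells. Its arguments: {"type":"object","properties":{"targets":{"type":"array"}},"required":["targets"]}

```bash
mkdir -p pics; cat > h.py <<'E'
import numpy as np, cv2
from cell import ctrl
def K(n):
    c=ctrl.calibration(n); f=210/np.tan(np.radians(c["vfov"])/2); return c,f
def cloud(n,depth):
    c,f=K(n); v,u=np.mgrid[:420,:560].astype(float)
    xd=(u-c["cx"])/f; yd=(v-c["cy"])/f; x,y=xd.copy(),yd.copy()
    for _ in range(10):
        s=1+c["k1"]*(x*x+y*y); x,y=xd/s,yd/s
    P=np.stack([x*depth,y*depth,depth,np.ones_like(depth)],-1)@np.array(c["extrinsics"]).T
    P[depth<=0]=np.nan; return P[...,:3]
def proj(n,p):
    c,f=K(n); q=np.linalg.inv(np.array(c["extrinsics"]))@np.append(p,1)
    x,y=q[:2]/q[2]; s=1+c["k1"]*(x*x+y*y); return c["cx"]+f*x*s,c["cy"]+f*y*s
E
python3 - <<'E'
from h import *
s=ctrl.read_state(); print({k:np.round(s[k],3) for k in("clock","eef_pos","tool_rot","width")})
for n in("top","side"):
    im,d=ctrl.get_image(n); cv2.imwrite(f"pics/{n}0.png",im[...,::-1]); np.savez(f"{n}0.npz",im=im,d=d)
    print(n,np.round(ctrl.calibration(n)["extrinsics"],2).tolist())
    P=cloud(n,d)
    for k in("cell","neighbour0","lane","bench","dropper","windows","frost_a"):
        for r in ctrl.trace(n,k)[:4]:
            m=r["pixels"]; print(k,round(r["confidence"],2),np.round(r["bbox"]),np.round(np.nanmedian(P[m],0)),np.round(np.nanpercentile(P[m],[3,97],axis=0)).tolist())
E
```

```text
{'clock': np.float64(0.0), 'eef_pos': array([286.957, 582.492, 216.981]), 'tool_rot': array([-3.14 ,  0.   ,  2.684]), 'width': np.float64(85.493)}
top [[0.0, -0.99, 0.14, 336.48], [-1.0, -0.0, -0.01, 45.77], [0.01, -0.14, -0.99, 1497.38], [0.0, 0.0, 0.0, 1.0]]
cell 0.77 [421. 261. 438. 281.] [ 362. -384.   38.] [[337.0, -405.0, 5.0], [385.0, -366.0, 46.0]]
cell 0.59 [388. 196. 398. 224.] [ 533. -290.   41.] [[508.0, -305.0, 7.0], [562.0, -280.0, 49.0]]
cell 0.47 [375. 254. 399. 269.] [ 388. -268.   38.] [[373.0, -297.0, -3.0], [407.0, -240.0, 46.0]]
neighbour0 0.7 [364. 196. 374. 213.] [ 550. -220.   58.] [[533.0, -235.0, 8.0], [570.0, -207.0, 65.0]]
neighbour0 0.53 [337. 190. 354. 209.] [ 564. -152.   60.] [[547.0, -166.0, 15.0], [586.0, -138.0, 66.0]]
lane 0.87 [324. 175. 437. 241.] [ 547. -256.    5.] [[469.0, -399.0, -2.0], [625.0, -117.0, 17.0]]
bench 0.97 [194. 144. 227. 307.] [462. 214. 129.] [[286.0, 182.0, 14.0], [709.0, 248.0, 156.0]]
windows 0.58 [429. 265. 435. 269.] [ 371. -393.   40.] [[368.0, -397.0, 38.0], [376.0, -391.0, 42.0]]
windows 0.53 [379. 257. 400. 266.] [ 3
[... 1783 characters left out ...]
.44 [311. 290. 337. 313.] [ 531. -302.   36.] [[509.0, -308.0, 7.0], [562.0, -281.0, 46.0]]
windows 0.51 [252. 342. 275. 353.] [ 366. -389.   39.] [[347.0, -401.0, 36.0], [382.0, -376.0, 41.0]]
windows 0.46 [255. 300. 264. 312.] [ 387. -264.   39.] [[378.0, -284.0, 36.0], [396.0, -246.0, 41.0]]
frost_a 0.95 [247. 344. 275. 365.] [ 356. -396.   23.] [[334.0, -411.0, 2.0], [378.0, -381.0, 41.0]]
frost_a 0.84 [314. 298. 336. 314.] [ 532. -304.   28.] [[509.0, -309.0, 6.0], [562.0, -300.0, 45.0]]
frost_a 0.57 [248. 298. 265. 324.] [ 378. -272.   23.] [[369.0, -296.0, 2.0], [387.0, -244.0, 41.0]]
frost_a 0.41 [257. 295. 262. 298.] [ 391. -244.   40.] [[389.0, -246.0, 39.0], [391.0, -239.0, 41.0]]
```

```bash
python3 - <<'E'
from h import *
a=cv2.imread("pics/side0.png")[240:370,235:370]; b=cv2.imread("pics/top0.png")[165:285,320:440]
a=cv2.resize(a,(400,385),interpolation=cv2.INTER_CUBIC); b=cv2.resize(b,(385,385),interpolation=cv2.INTER_CUBIC)
cv2.imwrite("pics/crop.png",np.hstack([a,b]))
E
```

```text
(no output)
```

View pics/crop.png

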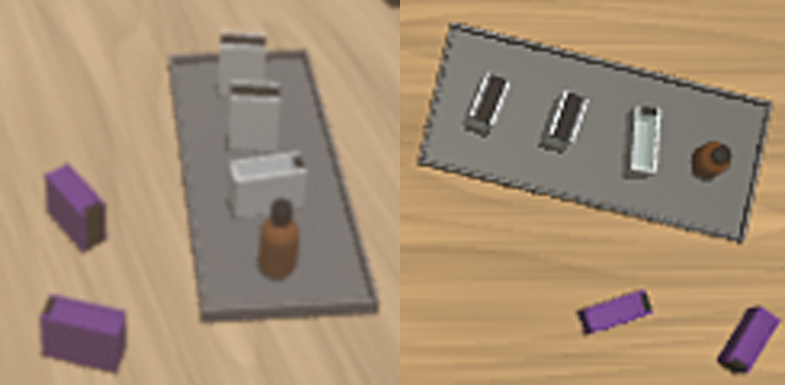

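View pics/top0.png

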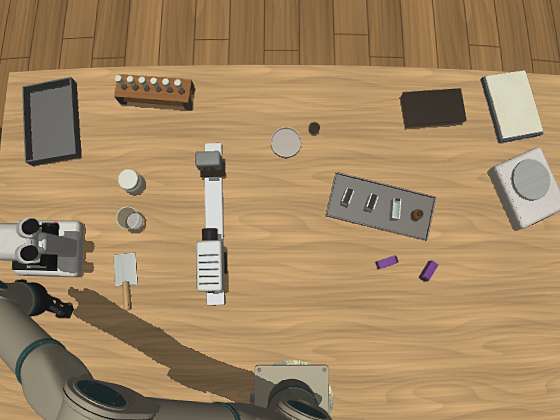

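The two purple ones, at side (260,312) and (265,352), are look-alikes lying outside the tray. The white cell in the tray, at side (326,303) and top (393,210), is the fallen one: it lies between the dropper and a standing cell, with its black stopper away from the robot. Next I measure its pose precisely.

```bash
python3 - <<'E'
from h import *
def rect(Q):
    (c,s,a)=cv2.minAreaRect(Q.astype(np.float32)); return np.round(c,1),np.round(s,1),round(a,1)
for n in("top","side"):
    z=np.load(f"{n}0.npz"); P=cloud(n,z["d"]); im=z["im"].astype(int)
    m=(abs(P[...,0]-535)<42)&(abs(P[...,1]+292)<28)&(P[...,2]>36)&(P[...,2]<52)
    print(n,"cell",m.sum(),rect(P[m][:,:2]),np.nanmedian(P[m],0))
    dk=m&(im.sum(-1)<200); print(" dark",dk.sum(),np.round(P[dk].mean(0),1) if dk.any() else 0)
    for nm,c,zr in(("n0",(550,-224),(50,75)),("n1",(565,-155),(50,75)),("drop",(517,-358),(25,45))):
        m=(abs(P[...,0]-c[0])<30)&(abs(P[...,1]-c[1])<25)&(P[...,2]>zr[0])&(P[...,2]<zr[1]); print(nm,m.sum(),rect(P[m][:,:2]))
    m=(P[...,0]>260)&(P[...,0]<740)&(P[...,1]>150)&(P[...,1]<270)&(P[...,2]>13)
    for lo,hi in((13,25),(140,160)):
        k=m&(P[...,2]>lo)&(P[...,2]<hi); print("bench",lo,rect(P[k][:,:2]),np.round(np.median(P[k],0)))
    k=m&(P[...,2]>100); 
    for a,b in((260,520),(520,740)):
        q=P[k&(P[...,0]>a)&(P[...,0]<b)]; print(np.round(q.min(0)),np.round(q.max(0)))
    r=ctrl.trace(n,"lane")[0]["pixels"]; q=P[r]; q=q[q[:,2]<20]; print("lane",rect(q[:,:2]))
E
```

```text
top cell 175 (array([ 535.8, -293.4]), array([24.2, 57.3]), 83.9) [ 535.88594621 -292.55318386   43.12504557]
 dark 9 [ 558.8 -296.3   43.8]
n0 125 (array([ 553.7, -222.7]), array([23.2, 41.3]), 70.1)
n1 122 (array([ 568.7, -153.5]), array([22. , 41.8]), 68.1)
drop 40 (array([ 517.7, -352.5]), array([25.1, 20.8]), 33.5)
bench 13 (array([499.1, 212.9]), array([460.1,  61.1]), 1.9) [538. 215.  20.]
bench 140 (array([491. , 217.4]), array([365.4,  67.6]), 1.8) [390. 215. 151.]
[305. 179. 101.] [471. 248. 163.]
[622. 189. 102.] [674. 256. 157.]
lane (array([ 548.4, -261.1]), array([308.6, 137.3]), 76.0)
side cell 220 (array([ 536.1, -294.5]), array([26.1, 56.8]), 80.8) [ 535.81026223 -295.43128126   42.65292707]
 dark 2 [ 561.8 -297.4   44.2]
n0 140 (array([ 553.6, -222.8]), array([26.8, 37.2]), 69.8)
n1 130 (array([ 568.7, -156.8]), array([26.2, 39.2]), 69.3)
drop 127 (array([ 518.9, -360. ]), array([24.5, 28.9]), 60.9)
bench 13 (array([498.5, 213.8]), array([459.8,  65.6]), 2.1) [488. 210.  20.]
bench 140 (array([490.2, 214.6]), array([363.5,  68.3]), 1.9) [386. 201. 150.]
[304. 175. 100.] [471. 246. 155.]
[622. 186. 101.] [673. 254. 150.]
lane (array([ 551.6, -251.3]), array([320.7, 135.8]), 76.4)
```

Emit:
{"method": "play_rows", "body": {
  "targets": [
    [0.4,-36.6,-30.9,-3,0],
    [0.4,-36.6,-30.9,-3,0],
    [0.4,-36.6,-30.9,-3,0],
    [0.4,-36.6,-30.9,-3,0],
    [0.4,-36.6,-30.9,-3,0],
    [0.4,-36.6,-30.9,-3,0],
    [0.4,-36.6,-30.9,-3,0],
    [0.4,-36.6,-30.9,-3,0],
    [0.4,-36.6,-30.9,-3,0],
    [0.4,-36.6,-30.9,-3,0]
  ]
}}

```text
clock: 1.9
eef_pos: [480.5, 139.7, 248.5]
tool_rot: [-3.141, 0.002, 2.679]
force: [0.1, 1.4, -0.2]
width: 51.2
gripper_force: 0.0
```

Emit:
{"method": "play_rows", "body": {
  "targets": [
    [0.4,-25.8,-35.9,0,-19.9],
    [0.4,-25.8,-35.9,0,-19.9],
    [0.4,-25.8,-35.9,0,-19.9],
    [0.4,-25.8,-35.9,0,-19.9],
    [0.4,-25.8,-35.9,0,-19.9],
    [0.4,-25.8,-35.9,0,-19.9],
    [0.4,-25.8,-35.9,0,-19.9],
    [0.4,-25.8,-35.9,9.8,-19.9],
    [0.4,-25.8,-35.9,9.8,-19.9],
    [0.4,-25.8,-35.9,9.8,-19.9]
  ]
}}

```text
clock: 2.9
eef_pos: [551.1, -294.5, 148.1]
tool_rot: [-3.141, -0.001, 3.029]
force: [-0.1, 1.0, -0.3]
width: 51.3
gripper_force: 0.0
```

Emit:
{"method": "play_rows", "body": {
  "targets": [
    [0.4,0,0,0,0],
    [0.4,0,0,0,0]
  ]
}}

```text
clock: 3.1
eef_pos: [551.2, -292.1, 149.1]
tool_rot: [3.141, -0.002, 3.03]
force: [0.7, 0.3, -0.3]
width: 51.2
gripper_force: 0.0
```

```bash
python3 - <<'E'
from h import *
for _ in range(3):
    im,d=ctrl.get_image("side"); s=ctrl.read_state(); print(np.round(s["eef_pos"],1),np.round(s["tool_rot"],3))
p=np.array(s["eef_pos"])
P=cloud("side",d)
np.savez("side1.npz",im=im,d=d)
cv2.imwrite("pics/s1.png",cv2.resize(im[190:340,250:400,::-1],(600,600),interpolation=cv2.INTER_CUBIC))
for z in(0,25): print((np.array(proj("side",p-[0,0,z]))-[250,190])*4)
# finger tip points
m=(abs(P[...,0]-p[0])<40)&(abs(P[...,1]-p[1])<60)&(P[...,2]>100)&(P[...,2]<145); q=P[m]; print(q.min(0),q.max(0),np.median(q,0))
E
```

```text
[ 552.2 -291.1  150.2] [3.141 0.    3.032]
[ 552.8 -290.6  150.9] [3.141e+00 2.000e-03 3.033e+00]
[ 552.9 -290.5  151.3] [3.141e+00 2.000e-03 3.033e+00]
[334.32293292 267.69800951]
[331.60023601 303.28672039]Traceback (most recent call last):
  File "<stdin>", line 10, in <module>
    return umr_minimum(a, axis, None, out, keepdims, initial, where)
ValueError: zero-size array to reduction operation minimum which has no identity
```

View pics/s1.png

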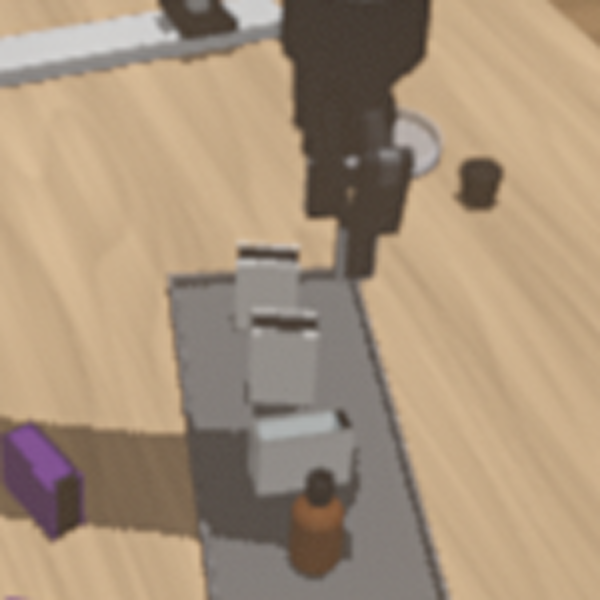

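Emit:
{"method": "play_rows", "body": {
  "targets": [
    [0.4,0,0,0,0],
    [0.4,0,0,0,0],
    [0.4,0,0,0,0]
  ]
}}

```text
clock: 3.55
eef_pos: [552.1, -291.5, 150.6]
tool_rot: [-3.141, 0.001, 3.032]
force: [0.7, 0.1, -0.7]
width: 51.2
gripper_force: 0.0
```

```bash
python3 - <<'E'
from h import *
for c in ("side","top"):
    im,d=ctrl.get_image(c); s=ctrl.read_state(); p=np.array(s["eef_pos"]); print(np.round(p,1),np.round(s["qd"],3))
    P=cloud(c,d)
    m=(abs(P[...,0]-p[0])<60)&(abs(P[...,1]-p[1])<70)&(P[...,2]>90)&(P[...,2]<190); q=P[m]; print(c,m.sum())
    if m.any():
        for lo in range(100,190,15):
            k=q[(q[:,2]>lo)&(q[:,2]<lo+15)]
            if len(k): print(lo,len(k),np.round(k.min(0)),np.round(k.max(0)))
E
```

```text
[ 552.  -291.6  150.4] [ 0.004  0.006  0.001  0.    -0.001 -0.001  0.002]
side 142
160 38 [ 538. -329.  167.] [ 561. -259.  175.]
175 104 [ 537. -333.  175.] [ 560. -260.  190.]
[ 551.9 -291.7  150.2] [ 0.004  0.005  0.001 -0.001  0.001 -0.001  0.   ]
top 11
160 1 [ 547. -259.  171.] [ 547. -259.  171.]
175 10 [ 543. -265.  176.] [ 549. -252.  190.]
```

Emit:
{"method": "play_rows", "body": {
  "targets": [
    [0.4,0,-0.2,4,0],
    [0.4,0,-0.2,8,0],
    [0.4,0,-0.2,10,0],
    [0.4,0,-0.2,11,0],
    [0.4,0,-0.2,11.7,0],
    [0.4,0,-0.2,11.7,0],
    [0.5,0,-0.2,11.7,0],
    [0.65,0,-0.2,11.7,0],
    [0.7,0,-0.2,11.7,0],
    [0.7,0,-0.2,11.7,0]
  ]
}}

```text
clock: 4.65
eef_pos: [551.9, -294.1, 33.5]
tool_rot: [-3.141, 0.001, 3.031]
force: [0.3, -0.4, -0.1]
width: 25.6
gripper_force: 0.0
```

Emit:
{"method": "play_rows", "body": {
  "targets": [
    [0.72,0,0,0,0],
    [0.73,0,0,0,0],
    [0.74,0,0,0,0],
    [0.74,0,0,0,0]
  ]
}}

```text
clock: 5.05
eef_pos: [551.5, -293.9, 32.8]
tool_rot: [3.142, -0.0, 3.031]
force: [0.6, -0.3, 0.2]
width: 22.2
gripper_force: 0.0
```

Emit:
{"method": "play_rows", "body": {
  "targets": [
    [0.742,0,0,0,0],
    [0.742,0,0,0,0],
    [0.744,0,0,0,0],
    [0.744,0,0,0,0]
  ]
}}

```text
clock: 5.45
eef_pos: [551.5, -293.9, 32.9]
tool_rot: [3.142, -0.0, 3.031]
force: [0.4, -0.3, 0.2]
width: 22.0
gripper_force: 0.0
```

Emit:
{"method": "play_rows", "body": {
  "targets": [
    [0.746,0,0,0,0],
    [0.746,0,0,0,0],
    [0.748,0,0,0,0],
    [0.748,0,0,0,0]
  ]
}}

```text
clock: 5.85
eef_pos: [551.5, -293.9, 32.9]
tool_rot: [3.142, -0.0, 3.031]
force: [0.1, 0.7, -0.4]
width: 21.4
gripper_force: 0.0
```

Emit:
{"method": "play_rows", "body": {
  "targets": [
    [0.75,0,0,0,0],
    [0.75,0,0,0,0],
    [0.752,0,0,0,0],
    [0.752,0,0,0,0]
  ]
}}

```text
clock: 6.25
eef_pos: [551.5, -293.9, 32.9]
tool_rot: [3.142, -0.0, 3.031]
force: [0.3, -0.3, 0.7]
width: 21.3
gripper_force: 0.0
```

Emit:
{"method": "play_rows", "body": {
  "targets": [
    [0.756,0,0,0,0],
    [0.756,0,0,0,0],
    [0.76,0,0,0,0],
    [0.76,0,0,0,0]
  ]
}}

```text
clock: 6.65
eef_pos: [551.5, -293.9, 32.9]
tool_rot: [3.142, -0.0, 3.031]
force: [-0.7, 0.4, 0.3]
width: 20.6
gripper_force: 0.0
```

```bash
python3 - <<'E'
from h import *
im,d=ctrl.get_image("side"); s=ctrl.read_state(); print(s["width"],s["gripper_force"])
cv2.imwrite("pics/s2.png",cv2.resize(im[260:340,290:370,::-1],(560,560),interpolation=cv2.INTER_CUBIC))
E
```

```text
20.249005225763206 0.0
```

View pics/s2.png

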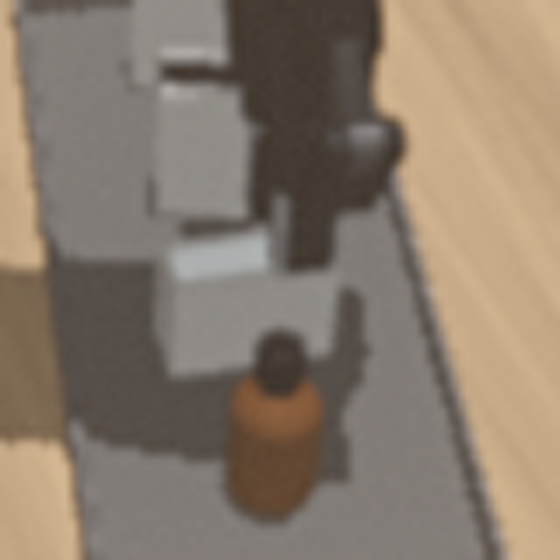

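```bash
python3 - <<'E'
from h import *
print(ctrl.finger_overhang)
im,d=ctrl.get_image("side"); P=cloud("side",d); s=ctrl.read_state(); print(s["eef_pos"],s["tool_rot"],s["qpos"])
print("proj tip-near", [(np.array(proj("side",[551,-307,z]))-[290,260])*7 for z in(8,45)])
for v in range(284,302,2):
    print(v,[tuple(np.round(P[v,u]).astype(int)) for u in(327,330,333,336)], [int(im[v,u].sum()) for u in(327,330,333,336)])
E
```

```text
25.0
[ 551.52830703 -293.88283167   32.88884537] [ 3.14155949e+00 -4.09320800e-05  3.03115214e+00] [ 0.42036177  0.82971904  0.04025051  1.72484238 -0.05356408  0.58814673
  1.95247633]
proj tip-near [array([293.29611459, 347.71464838]), array([299.90420014, 265.71380914])]
284 [(np.int64(-9223372036854775808), np.int64(-9223372036854775808), np.int64(-9223372036854775808)), (np.int64(538), np.int64(-314), np.int64(97)), (np.int64(535), np.int64(-335), np.int64(115)), (np.int64(532), np.int64(-355), np.int64(133))] [171, 175, 177, 173]
286 [(np.int64(546), np.int64(-282), np.int64(62)), (np.int64(537), np.int64(-316), np.int64(93)), (np.int64(535), np.int64(-336), np.int64(111)), (np.int64(537), np.int64(-346), np.int64(118))] [171, 176, 173, 180]
288 [(np.int64(546), np.int64(-282), np.int64(55)), (np.int64(541), np.int64(-309), np.int64(79)), (np.int64(534), np.int64(-338), np.int64(106)), (np.int64(544), np.int64(-333), np.int64(100))] [170, 292, 172, 171]
290 [(np.int64(547), np.int64(-281), np.int64(48)), (np.int64(541), np.int64(-309), np.int64(74)), (np.int64(536), np.int64(-3
[... 517 characters left out ...]
96 [(np.int64(542), np.int64(-294), np.int64(43)), (np.int64(542), np.int64(-309), np.int64(56)), (np.int64(547), np.int64(-314), np.int64(59)), (np.int64(553), np.int64(-318), np.int64(60))] [508, 284, 177, 185]
298 [(np.int64(538), np.int64(-302), np.int64(44)), (np.int64(543), np.int64(-309), np.int64(49)), (np.int64(547), np.int64(-315), np.int64(54)), (np.int64(556), np.int64(-312), np.int64(48))] [467, 312, 246, 307]
300 [(np.int64(538), np.int64(-303), np.int64(39)), (np.int64(545), np.int64(-306), np.int64(40)), (np.int64(554), np.int64(-303), np.int64(35)), (np.int64(560), np.int64(-306), np.int64(35))] [414, 407, 414, 420]<stdin>:6: RuntimeWarning: invalid value encountered in cast
```

The pads closed to 20 mm without touching anything. The depth image puts the fingertips at z≈48, just above the cell, so the arm's reported height is about 40 mm too low. I'll go by the camera and force readings, and open before going down.

Emit:
{"method": "play_rows", "body": {
  "targets": [
    [0.5,0,0,-2,0],
    [0.5,0,0,-2,0],
    [0.5,0,0,-2,0],
    [0.5,0,0,0,0],
    [0.5,0,0,1,0],
    [0.5,0,0,1.5,0],
    [0.5,0,0,2,0],
    [0.5,0,0,2,0]
  ]
}}

```text
clock: 7.55
eef_pos: [551.2, -293.7, 12.2]
tool_rot: [3.141, -0.001, 3.031]
force: [0.1, 0.3, 0.3]
width: 42.7
gripper_force: 0.0
```

```bash
cat > tip.py <<'E'
from h import *
import sys
im,d=ctrl.get_image("side"); P=cloud("side",d); s=ctrl.read_state(); p=np.array(s["eef_pos"]); print(p.round(1),np.round(s["force"],1),s["width"])
dark=(im.astype(int).sum(-1)<330)
m=dark&(abs(P[...,0]-p[0])<25)&(abs(P[...,1]-p[1])<60)&(P[...,2]>p[2]-25)&(P[...,2]<p[2]+70)&(P[...,2]>7)&(P[...,1]>-345)
q=P[m]; lo=np.argsort(q[:,2])[:12]; print("low dark pts",np.round(q[lo]).astype(int).tolist())
cv2.imwrite(sys.argv[1],cv2.resize(im[250:340,285:375,::-1],(540,540),interpolation=cv2.INTER_CUBIC))
E
python3 tip.py pics/s3.png
```

```text
[ 551.4 -293.9   12.7] [0.1 1.1 0.2] 42.9374072238565
low dark pts [[549, -320, 26], [546, -322, 29], [543, -269, 32], [558, -323, 32], [549, -272, 33], [543, -267, 34], [546, -272, 34], [537, -318, 34], [554, -271, 35], [539, -319, 35], [553, -327, 35], [544, -273, 35]]
```

View pics/s3.png

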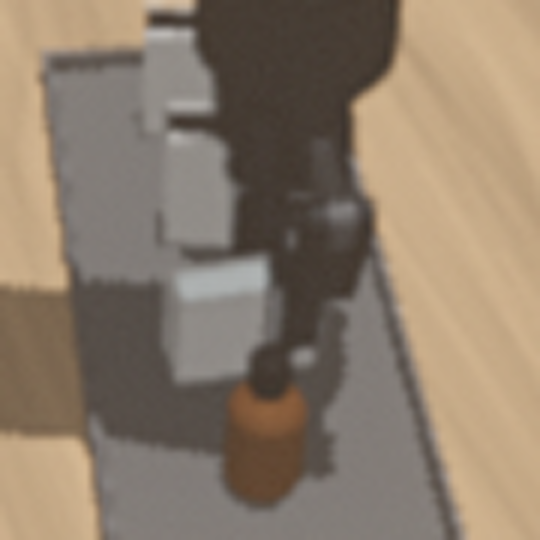

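Emit:
{"method": "play_rows", "body": {
  "targets": [
    [0.5,-0.4,0,0.8,0],
    [0.5,-0.4,0,1.5,0],
    [0.7,-0.4,0,1.5,0],
    [0.7,-0.4,0,1.5,0],
    [0.725,-0.4,0,1.5,0],
    [0.725,-0.4,0,1.5,0],
    [0.735,-0.4,0,1.5,0],
    [0.735,-0.4,0,1.5,0]
  ]
}}

```text
clock: 8.4
eef_pos: [555.6, -294.7, -1.9]
tool_rot: [-3.141, 0.0, 3.031]
force: [0.3, 0.3, 1.7]
width: 22.8
gripper_force: 0.3
```

Emit:
{"method": "play_rows", "body": {
  "targets": [
    [0.74,0,0,0,0],
    [0.74,0,0,0,0],
    [0.745,0,0,0,0],
    [0.745,0,0,0,0]
  ]
}}

```text
clock: 8.8
eef_pos: [555.6, -294.8, -1.8]
tool_rot: [-3.141, 0.0, 3.031]
force: [-0.4, -1.4, 2.9]
width: 22.1
gripper_force: 8.8
```

Emit:
{"method": "play_rows", "body": {
  "targets": [
    [0.739,0,0,0,0],
    [0.739,0,0,0,0],
    [0.739,0,0,-0.5,0],
    [0.739,0,0,-1,0],
    [0.739,0,0,-1.5,0],
    [0.739,0,0,-2,0],
    [0.739,0,0,-2.5,0],
    [0.739,0,0,-3,0],
    [0.739,0,0,-3,0]
  ]
}}

```text
clock: 9.7
eef_pos: [556.0, -294.5, 28.8]
tool_rot: [-3.141, 0.001, 3.031]
force: [-0.2, 0.1, 0.5]
width: 22.4
gripper_force: 0.2
```

```bash
cat > ang.py <<'E'
from h import *
import sys
im,d=ctrl.get_image("side"); P=cloud("side",d); s=ctrl.read_state(); p=np.array(s["eef_pos"]); print(p.round(1),np.round(s["force"],1),s["width"],s["gripper_force"])
r=ctrl.trace("side","cell")
for k in r[:4]:
    q=P[k["pixels"]]; print(round(k["confidence"],2),np.round(k["bbox"]),np.round(np.nanmedian(q,0)),np.round(np.nanpercentile(q,[2,98],axis=0)).tolist())
if len(sys.argv)>1: cv2.imwrite(sys.argv[1],cv2.resize(im[240:330,285:375,::-1],(540,540),interpolation=cv2.INTER_CUBIC))
E
python3 ang.py pics/s4.png
```

```text
[ 555.9 -294.4   28.4] [ 0.   1.6 -0.8] 21.90941900640764 0.17139891162514687
0.86 [249. 299. 272. 327.] [ 384. -277.   33.] [[369.0, -297.0, 2.0], [402.0, -243.0, 41.0]]
0.71 [250. 336. 279. 365.] [ 360. -393.   33.] [[334.0, -411.0, 1.0], [390.0, -369.0, 41.0]]
0.6 [312. 289. 339. 313.] [ 528. -301.   33.] [[508.0, -306.0, 9.0], [559.0, -281.0, 45.0]]
```

View pics/s4.png

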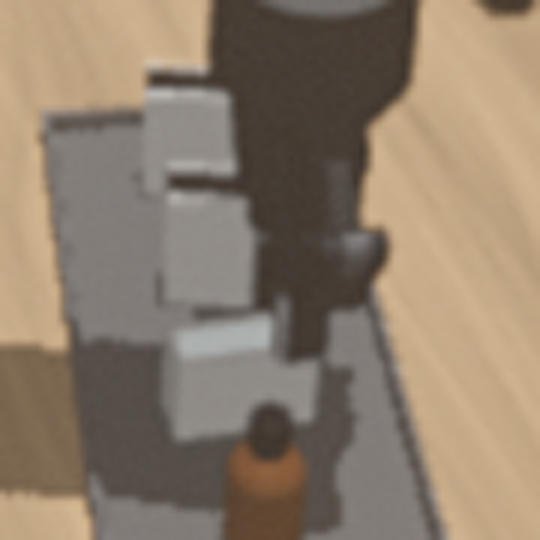

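The light grip slid off and the cell is still flat. I'll go back down and grip a little harder.

Emit:
{"method": "play_rows", "body": {
  "targets": [
    [0.68,0,0,0,0],
    [0.68,0,0,0,0],
    [0.68,0,0,1.5,0],
    [0.68,0,0,3,0],
    [0.68,0,0,3,0],
    [0.735,0,0,3,0],
    [0.742,0,0,3,0],
    [0.742,0,0,3,0],
    [0.742,0,0,3,0]
  ]
}}

```text
clock: 10.7
eef_pos: [555.7, -294.4, -1.7]
tool_rot: [-3.141, 0.001, 3.031]
force: [0.6, 0.1, -0.5]
width: 22.1
gripper_force: 0.3
```

Emit:
{"method": "play_rows", "body": {
  "targets": [
    [0.742,0,0,-0.5,0],
    [0.742,0,0,-1,0],
    [0.742,0,0,-1.5,0],
    [0.742,0,0,-1.5,0]
  ]
}}

```text
clock: 11.1
eef_pos: [556.2, -294.6, 14.1]
tool_rot: [-3.141, 0.002, 3.031]
force: [0.3, -0.3, 0.9]
width: 21.8
gripper_force: 0.3
```

```bash
python3 ang.py pics/s5.png
```

```text
[ 556.1 -294.6   13.7] [-0.3 -0.  -0.5] 22.188503525344196 0.27770109940320253
0.85 [250. 337. 279. 367.] [ 360. -393.   33.] [[334.0, -410.0, 2.0], [390.0, -369.0, 41.0]]
0.76 [250. 299. 272. 328.] [ 385. -278.   30.] [[369.0, -296.0, -0.0], [404.0, -244.0, 42.0]]
0.67 [311. 292. 341. 315.] [ 527. -301.   33.] [[509.0, -350.0, 3.0], [562.0, -280.0, 63.0]]
```

Emit:
{"method": "play_rows", "body": {
  "targets": [
    [0.68,0,0,0,0],
    [0.68,0,0,1.5,0],
    [0.68,0,0,1.5,0],
    [0.735,0,0,1.5,0],
    [0.743,0,0,1.5,0],
    [0.743,0,0,1.5,0],
    [0.743,0,0,1.5,0]
  ]
}}

```text
clock: 11.9
eef_pos: [555.6, -294.4, -2.0]
tool_rot: [-3.142, 0.0, 3.031]
force: [-0.3, 0.0, -0.7]
width: 21.9
gripper_force: 1.6
```

Emit:
{"method": "play_rows", "body": {
  "targets": [
    [0.744,0,0,0,0],
    [0.744,0,0,0,0]
  ]
}}

```text
clock: 12.1
eef_pos: [555.6, -294.3, -2.0]
tool_rot: [-3.142, 0.0, 3.031]
force: [-0.7, -0.6, -0.3]
width: 22.0
gripper_force: 4.1
```

Emit:
{"method": "play_rows", "body": {
  "targets": [
    [0.7435,0,0,0,0],
    [0.7435,0,0,-0.4,0],
    [0.7435,0,0,-0.8,0],
    [0.7435,0,0,-1.2,0],
    [0.7435,0,0,-1.6,0],
    [0.7435,0,0,-2,0],
    [0.7435,0,0,-2,0]
  ]
}}

```text
clock: 12.8
eef_pos: [556.0, -294.6, 18.7]
tool_rot: [-3.141, 0.001, 3.031]
force: [-0.1, -0.8, -1.2]
width: 21.9
gripper_force: 4.1
```

```bash
python3 ang.py pics/s6.png
```

```text
[ 555.8 -294.5   18.3] [ 0.8 -0.5 -0.8] 21.921116039816038 4.088756963610649
0.96 [248. 336. 280. 366.] [ 361. -392.   33.] [[334.0, -411.0, 0.0], [390.0, -349.0, 41.0]]
0.91 [250. 297. 273. 324.] [ 384. -277.   31.] [[369.0, -297.0, 1.0], [405.0, -242.0, 42.0]]
0.63 [313. 285. 338. 309.] [ 526. -301.   55.] [[510.0, -305.0, 27.0], [546.0, -281.0, 67.0]]
```

View pics/s6.png

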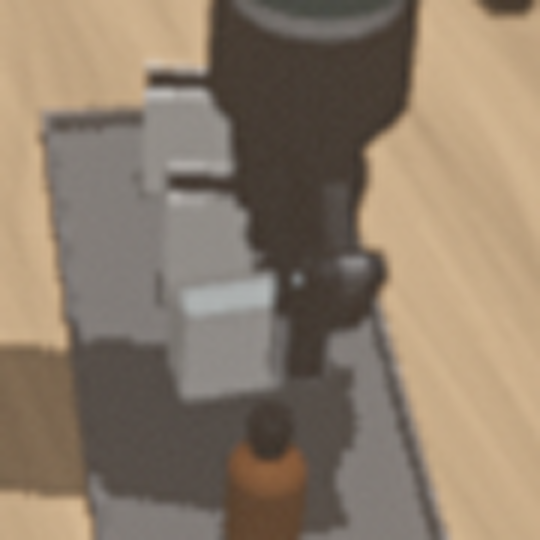

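Held in the air and still level at 4 N. I'll lift it to give the foot room to swing, then ease the grip so it pivots down.

Emit:
{"method": "play_rows", "body": {
  "targets": [
    [0.7435,0,0,-0.5,0],
    [0.7435,0,0,-1,0],
    [0.7435,0,0,-1,0],
    [0.743,0,0,-1,0],
    [0.743,0,0,-1,0],
    [0.743,0,0,-1,0]
  ]
}}

```text
clock: 13.5
eef_pos: [555.3, -294.3, 27.7]
tool_rot: [3.141, -0.0, 3.031]
force: [0.5, -0.2, -0.6]
width: 22.2
gripper_force: 3.0
```

```bash
python3 ang.py|grep -v "2[45][0-9]. "
```

```text
[ 555.4 -294.3   27.7] [-0.2 -0.2 -0.8] 22.042974454750233 3.01967840641737
0.65 [315. 282. 331. 301.] [ 525. -301.   65.] [[509.0, -305.0, 40.0], [541.0, -283.0, 76.0]]
```

Emit:
{"method": "play_rows", "body": {
  "targets": [
    [0.7425,0,0,0,0],
    [0.7425,0,0,0,0]
  ]
}}

```text
clock: 13.8
eef_pos: [555.6, -294.4, 27.9]
tool_rot: [-3.142, 0.0, 3.031]
force: [-0.6, 0.5, -0.1]
width: 22.2
gripper_force: 0.3
```

```bash
python3 ang.py|grep -v "2[45][0-9]. "
```

```text
[ 555.7 -294.4   28. ] [ 0.5  0.9 -0.1] 21.757794332888285 0.2819925360381603
0.87 [314. 284. 345. 314.] [ 533. -302.   38.] [[514.0, -308.0, 11.0], [571.0, -281.0, 54.0]]
```

```bash
cat > fa.py <<'E'
from h import *
import sys
im,d=ctrl.get_image("side"); P=cloud("side",d); s=ctrl.read_state(); p=np.array(s["eef_pos"]); print(p.round(1),np.round(s["force"],1),round(s["width"],2),round(s["gripper_force"],2))
for k in ctrl.trace("side","cell"):
    b=k["bbox"]
    if b[0]<295: continue
    c=np.array([545,-294.]); h=np.array([.994,-.11]); n=np.array([.11,.994])
    Q=P[k["pixels"]]; a=(Q[:,:2]-c)@h; w=(Q[:,:2]-c)@n
    m=(abs(w+11)<5); q=np.c_[a,Q[:,2]][m]
    print(round(k["confidence"],2),np.round(b),m.sum(),"face rect (along heading from x=545, z):",cv2.minAreaRect(q.astype(np.float32)))
    for z in range(0,90,8):
        r=q[(q[:,1]>=z)&(q[:,1]<z+8)]
        if len(r): print("  z",z,r[:,0].min().round(),r[:,0].max().round(),len(r))
if len(sys.argv)>1: cv2.imwrite(sys.argv[1],cv2.resize(im[240:330,285:375,::-1],(540,540),interpolation=cv2.INTER_CUBIC))
E
python3 fa.py pics/s7.png
```

```text
[ 555.6 -294.4   27.9] [-1.   0.8 -0.2] 22.06 0.28
0.9 [315. 288. 346. 312.] 229 face rect (along heading from x=545, z): ((-3.551751136779785, 31.972713470458984), (56.7021369934082, 45.677513122558594), 30.32108497619629)
  z 0 -20.0 -9.0 6
  z 8 -21.0 13.0 16
  z 16 -24.0 25.0 46
  z 24 -29.0 29.0 55
  z 32 -32.0 28.0 51
  z 40 -32.0 0.0 38
  z 48 -15.0 -1.0 17
```

View pics/s7.png

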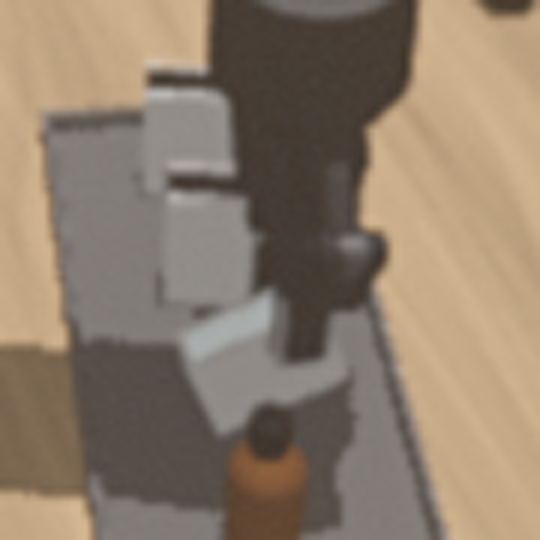

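The cell has tilted 30° (stopper side up), with its foot edge at x≈525 resting on the floor and the pads lightly holding the stopper end. I'll repeat: grip, lift a little, ease.

Emit:
{"method": "play_rows", "body": {
  "targets": [
    [0.745,0,0,0,0],
    [0.745,0,0,0,0],
    [0.745,0,0,-0.6,0],
    [0.745,0,0,-1.2,0],
    [0.7445,0,0,-1.2,0],
    [0.743,0,0,-1.2,0],
    [0.7425,0,0,-1.2,0],
    [0.7425,0,0,-1.2,0]
  ]
}}

```text
clock: 14.8
eef_pos: [555.5, -294.3, 39.8]
tool_rot: [3.142, -0.0, 3.031]
force: [-1.3, -0.0, 1.0]
width: 22.2
gripper_force: 0.0
```

```bash
python3 fa.py
```

```text
[ 555.5 -294.3   39.8] [ 0.4 -0.2  0.1] 21.98 0.0
0.67 [323. 292. 349. 311.] 266 face rect (along heading from x=545, z): ((12.797271728515625, 26.064682006835938), (55.719322204589844, 41.06450653076172), 1.420454502105713)
  z 0 -13.0 21.0 8
  z 8 -14.0 37.0 31
  z 16 -15.0 38.0 54
  z 24 -15.0 39.0 57
  z 32 -15.0 40.0 61
  z 40 -15.0 40.0 55
```

It slid out and lies flat again, centre about x=558. I'll change the method: grip at the stopper end with more force, then back the foot against the tray's near wall so the wall turns the cell within the pads.

Emit:
{"method": "play_rows", "body": {
  "targets": [
    [0.6,0,0,-0.8,0],
    [0.6,-2,-0.05,-0.8,0],
    [0.6,-2,-0.05,0,0],
    [0.6,-2,-0.05,2,0],
    [0.6,-2,-0.05,3.5,0],
    [0.6,-2,-0.05,4.2,0],
    [0.73,-2,-0.05,4.2,0],
    [0.745,-2,-0.05,4.2,0],
    [0.745,-2,-0.05,4.2,0],
    [0.745,-2,-0.05,4.2,0]
  ]
}}

```text
clock: 15.9
eef_pos: [575.8, -297.2, -1.4]
tool_rot: [-3.141, 0.001, 3.031]
force: [0.1, 0.5, -0.9]
width: 21.8
gripper_force: 6.7
```

```bash
python3 fa.py; python3 - <<'E'
from h import *
# lane near wall: points of height 10-17 near lane, fit inner edge
z=np.load("top0.npz"); P=cloud("top",z["d"]); 
h=np.array([.970,-.242]); n=np.array([.242,.970]); c=np.array([548.4,-261.])
for nm in("top0","side0"):
    z=np.load(nm+".npz"); P=cloud(nm[:-1],z["d"]).reshape(-1,3)
    a=(P[:,:2]-c)@h; w=(P[:,:2]-c)@n
    m=(abs(w)<120)&(a<-45)&(a>-80)&(P[:,2]>8)&(P[:,2]<18); print(nm,"near rim",m.sum(),np.percentile(a[m],[5,50,95]))
    m=(abs(w)<120)&(a>45)&(a<80)&(P[:,2]>8)&(P[:,2]<18); print(nm,"far rim",m.sum(),np.percentile(a[m],[5,50,95]))
E
```

```text
[ 575.6 -297.2   -1.5] [-0.   0.5 -0.7] 22.08 6.65
0.71 [323. 289. 341. 313.] 159 face rect (along heading from x=545, z): ((3.111055374145508, 27.03496551513672), (32.80158233642578, 39.482723236083984), 0.18681876361370087)
  z 0 -11.0 -11.0 1
  z 8 -11.0 19.0 15
  z 16 -13.0 19.0 32
  z 24 -13.0 20.0 35
  z 32 -13.0 19.0 37
  z 40 -13.0 19.0 39
top0 near rim 193 [-68.13034211 -64.24515679 -47.2606981 ]
top0 far rim 198 [47.1803038  59.88712164 64.14077081]
side0 near rim 128 [-66.79064834 -64.91878716 -62.88621756]
side0 far rim 153 [58.7689404  60.46963088 63.20598013]
```

Emit:
{"method": "play_rows", "body": {
  "targets": [
    [0.745,0,0,-0.3,0],
    [0.745,1.5,0,-0.3,0],
    [0.745,3,0,-0.3,0],
    [0.745,4.5,0,-0.3,0],
    [0.745,5.2,0,-0.3,0],
    [0.745,5.6,0,-0.3,0],
    [0.745,5.8,0,-0.3,0]
  ]
}}

```text
clock: 16.7
eef_pos: [521.3, -291.3, 2.0]
tool_rot: [-3.14, 0.007, 3.032]
force: [6.7, -0.2, 1.4]
width: 22.1
gripper_force: 7.1
```

```bash
python3 fa.py
```

```text
[ 521.3 -291.3    2. ] [4.8 0.1 0. ] 21.79 6.96
0.54 [301. 292. 318. 314.] 188 face rect (along heading from x=545, z): ((-51.93315887451172, 29.827938079833984), (31.481937408447266, 43.09039306640625), 1.0971375703811646)
  z 8 -67.0 -36.0 29
  z 16 -67.0 -36.0 34
  z 24 -67.0 -36.0 39
  z 32 -67.0 -36.0 34
  z 40 -68.0 -37.0 45
  z 48 -66.0 -40.0 7
```

Foot is on the wall (5–7 N). Now back and up along the arc.

Emit:
{"method": "play_rows", "body": {
  "targets": [
    [0.745,0.3,0,-0.3,0],
    [0.745,0.5,0,-0.7,0],
    [0.745,0.8,0,-1.1,0],
    [0.745,1.1,0,-1.4,0],
    [0.745,1.4,0,-1.7,0],
    [0.745,1.6,0,-1.9,0],
    [0.745,1.6,0,-1.9,0]
  ]
}}

```text
clock: 17.5
eef_pos: [500.9, -288.7, 20.1]
tool_rot: [3.141, -0.001, 3.031]
force: [1.3, 0.7, 0.1]
width: 21.7
gripper_force: 6.9
```

```bash
python3 fa.py
```

```text
[ 501.  -288.7   19.9] [ 0.4 -0.4  0.1] 21.97 6.86
0.8 [295. 289. 324. 314.] 133 face rect (along heading from x=545, z): ((-52.230167388916016, 43.30249786376953), (54.318729400634766, 41.3743782043457), 30.658241271972656)
  z 8 -64.0 -62.0 2
  z 16 -69.0 -55.0 14
  z 24 -74.0 -56.0 22
  z 32 -77.0 -24.0 22
  z 40 -82.0 -21.0 39
  z 48 -82.0 -58.0 26
  z 56 -65.0 -58.0 8
```

30° now, held in the pads. I'll continue the arc.

Emit:
{"method": "play_rows", "body": {
  "targets": [
    [0.745,0.4,0,-0.2,0],
    [0.745,0.7,0,-0.35,0],
    [0.745,1.0,0,-0.45,0],
    [0.745,1.3,0,-0.55,0],
    [0.745,1.6,0,-0.55,0],
    [0.745,1.6,0,-0.55,0]
  ]
}}

```text
clock: 18.2
eef_pos: [485.7, -287.1, 25.7]
tool_rot: [-3.142, 0.0, 3.031]
force: [1.5, 0.0, 1.1]
width: 21.8
gripper_force: 7.1
```

```bash
python3 fa.py
```

```text
[ 485.7 -287.1   25.6] [ 1.5 -0.9  2.8] 22.01 7.14
```

```bash
cat > fb.py <<'E'
from h import *
import sys
im,d=ctrl.get_image("side"); P=cloud("side",d); s=ctrl.read_state(); p=np.array(s["eef_pos"]); print(p.round(1),np.round(s["force"],1),round(s["width"],2),round(s["gripper_force"],2))
h=np.array([.994,-.11]); n=np.array([.11,.994]); D=P[...,:2]-p[:2]
a=D@h; w=D@n; b=im.astype(int).sum(-1)
m=(abs(a)<65)&(abs(w+11)<5)&(P[...,2]>7)&(P[...,2]<90)&(b>360)&(im.max(-1).astype(int)-im.min(-1)<40)
q=np.c_[a,P[...,2]][m]; print(m.sum(),cv2.minAreaRect(q.astype(np.float32)))
for z in range(4,90,6):
    r=q[(q[:,1]>=z)&(q[:,1]<z+6)]
    if len(r): print("  z",z,r[:,0].min().round(),r[:,0].max().round(),len(r))
if len(sys.argv)>1:
    u,v=map(int,proj("side",[p[0],p[1],40])); cv2.imwrite(sys.argv[1],cv2.resize(im[v-50:v+40,u-45:u+45,::-1],(540,540),interpolation=cv2.INTER_CUBIC))
E
python3 fb.py pics/s8.png
```

```text
[ 485.8 -287.2   25.6] [0.6 0.5 3.8] 22.18 7.23Traceback (most recent call last):
  File "fb.py", line 7, in <module>
    q=np.c_[a,P[...,2]][m]; print(m.sum(),cv2.minAreaRect(q.astype(np.float32)))
      ~~~~~~~~~~~~~~~~~^^^
IndexError: boolean index did not match indexed array along axis 1; size of axis is 1120 but size of corresponding boolean axis is 560
```

```bash
sed -i 's/np.c_\[a,P\[...,2\]\]\[m\]/np.c_[a[m],P[...,2][m]]/' fb.py; python3 fb.py pics/s8.png
```

```text
[ 485.8 -287.1   25.5] [1.7 0.  2.4] 22.05 7.26
170 ((-1.7999505996704102, 48.81149673461914), (57.005828857421875, 46.677146911621094), 40.68510818481445)
  z 10 -9.0 -9.0 1
  z 16 -12.0 2.0 9
  z 22 -17.0 6.0 19
  z 28 -22.0 11.0 24
  z 34 -29.0 18.0 24
  z 40 -33.0 25.0 31
  z 46 -29.0 33.0 32
  z 52 -24.0 33.0 24
  z 58 -15.0 -12.0 4
  z 64 -11.0 -11.0 1
  z 70 -12.0 -12.0 1
```

View pics/s8.png

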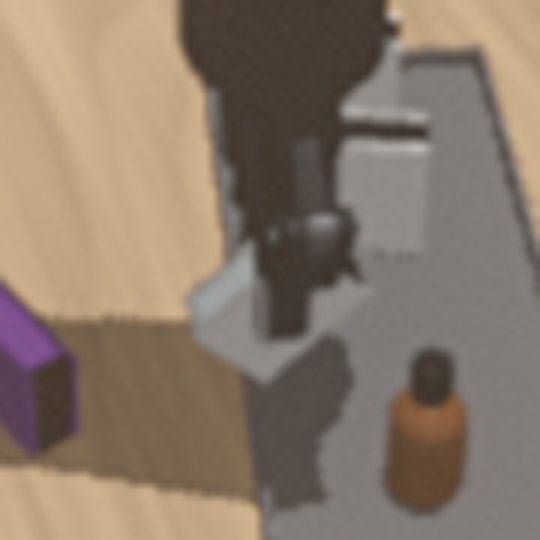

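About 42°, foot corner on the rim. Next I carry it to mid-tray and use floor friction (drag back while lightly pressing) to turn it the rest of the way.

Emit:
{"method": "play_rows", "body": {
  "targets": [
    [0.745,0,0,-0.8,0],
    [0.745,-2,0,-0.8,0],
    [0.745,-4,0,-0.8,0],
    [0.745,-6,0,-0.8,0],
    [0.745,-7,0,-0.4,0],
    [0.745,-7,0,0,0],
    [0.745,-7,0,0.3,0],
    [0.745,-7,0,0.5,0],
    [0.745,-7,0,0.6,0],
    [0.745,-7,0,0.6,0]
  ]
}}

```text
clock: 19.4
eef_pos: [554.7, -294.9, 19.2]
tool_rot: [3.141, -0.001, 3.031]
force: [-0.8, 0.5, -0.7]
width: 22.3
gripper_force: 6.7
```

```bash
python3 fb.py
```

```text
[ 555.  -294.9   19.4] [-0.1 -0.1 -0.2] 21.84 6.73
142 ((9.226139068603516, 32.33707809448242), (40.09975814819336, 81.99510955810547), 79.7850341796875)
  z 10 0.0 48.0 5
  z 16 -17.0 10.0 15
  z 22 -25.0 14.0 24
  z 28 -30.0 21.0 20
  z 34 -32.0 25.0 28
  z 40 -30.0 33.0 27
  z 46 -20.0 30.0 17
  z 52 -17.0 -12.0 6
```

Emit:
{"method": "play_rows", "body": {
  "targets": [
    [0.745,0,0,0.3,0],
    [0.745,0,0,0.5,0],
    [0.745,0.5,0,0.6,0],
    [0.745,1.0,0,0.65,0],
    [0.745,1.5,0,0.7,0],
    [0.745,2.0,0,0.8,0]
  ]
}}

```text
clock: 20.05
eef_pos: [535.8, -292.9, 11.7]
tool_rot: [-3.141, 0.001, 3.031]
force: [0.9, 0.2, 1.0]
width: 21.7
gripper_force: 7.4
```

```bash
python3 fb.py
```

```text
[ 534.1 -292.6   11.2] [0.2 0.5 2.6] 21.88 7.6
94 ((11.77247428894043, 32.07708740234375), (64.40419006347656, 32.80879592895508), 19.03032875061035)
  z 10 -6.0 2.0 7
  z 16 -18.0 21.0 13
  z 22 -18.0 25.0 20
  z 28 -16.0 27.0 17
  z 34 -13.0 29.0 16
  z 40 -11.0 32.0 8
  z 46 28.0 35.0 7
  z 52 33.0 38.0 6
```

About 68° now, foot edge ahead of the grip. I'll keep pressing down and back.

Emit:
{"method": "play_rows", "body": {
  "targets": [
    [0.745,0.2,0,0.2,0],
    [0.745,0.5,0,0.4,0],
    [0.745,0.8,0,0.6,0],
    [0.745,1.0,0,0.7,0],
    [0.745,1.0,0,0.7,0]
  ]
}}

```text
clock: 20.6
eef_pos: [524.7, -291.5, 4.0]
tool_rot: [3.141, -0.001, 3.031]
force: [0.4, -0.4, 1.8]
width: 21.7
gripper_force: 7.8
```

```bash
python3 fb.py
```

```text
[ 524.7 -291.5    4. ] [-0.7  0.8  1.9] 22.07 7.74
45 ((10.039223670959473, 21.932146072387695), (50.85956573486328, 25.57107162475586), 22.321691513061523)
  z 4 -8.0 11.0 3
  z 10 -14.0 -10.0 4
  z 16 -14.0 26.0 9
  z 22 -13.0 28.0 13
  z 28 15.0 28.0 11
  z 34 24.0 29.0 4
  z 40 29.0 29.0 1
```

Nearly upright. I'll release gently.

Emit:
{"method": "play_rows", "body": {
  "targets": [
    [0.7435,0,0,0,0],
    [0.742,0,0,0,0],
    [0.735,0,0,0,0],
    [0.71,0,0,0,0],
    [0.65,0,0,0,0],
    [0.65,0,0,0,0],
    [0.65,0,0,-2,0],
    [0.65,0,0,-5,0],
    [0.65,0,0,-8,0],
    [0.65,0,0,-8,0]
  ]
}}

```text
clock: 21.65
eef_pos: [528.4, -293.1, 88.4]
tool_rot: [-3.139, 0.007, 3.031]
force: [0.7, 0.0, 0.5]
width: 30.0
gripper_force: 0.0
```

```bash
python3 - <<'E'
from h import *
s=ctrl.read_state(); print(np.round(s["eef_pos"],1))
for n in("top","side"):
    im,d=ctrl.get_image(n); P=cloud(n,d)
    m=(abs(P[...,0]-531)<35)&(abs(P[...,1]+292)<30)&(P[...,2]>50)&(P[...,2]<70)
    for lo,hi in((8,30),(30,50),(55,68)):
        k=m*0+((abs(P[...,0]-531)<45)&(abs(P[...,1]+292)<30)&(P[...,2]>lo)&(P[...,2]<hi)); k=k.astype(bool)
        if k.sum()>3: print(n,lo,k.sum(),cv2.minAreaRect(P[k][:,:2].astype(np.float32)),np.median(P[k],0).round(1))
    if n=="side": cv2.imwrite("pics/s9.png",cv2.resize(im[240:330,280:370,::-1],(540,540),interpolation=cv2.INTER_CUBIC))
E
```

```text
[ 528.4 -293.1   88.4]
top 8 62 ((531.60986328125, -289.0128173828125), (90.63961029052734, 56.462398529052734), 4.815096378326416) [ 509.5 -279.6   10. ]
top 30 17 ((514.8226318359375, -283.2691955566406), (29.548688888549805, 15.55440616607666), 39.52016067504883) [ 513.7 -279.7   38.3]
top 55 52 ((517.17236328125, -290.87213134765625), (24.598737716674805, 17.727949142456055), 88.58369445800781) [ 516.9 -290.9   60.7]
side 8 118 ((523.7351684570312, -300.4312744140625), (20.262664794921875, 43.32362747192383), 57.642513275146484) [ 522.  -302.1   21. ]
side 30 127 ((523.5247192382812, -299.70294189453125), (20.16771697998047, 45.77851104736328), 53.918277740478516) [ 524.  -302.7   40.1]
side 55 141 ((528.9393310546875, -292.681396484375), (25.11269187927246, 40.55359649658203), 86.61808013916016) [ 528.4 -294.7   59.8]
```

View pics/s9.png

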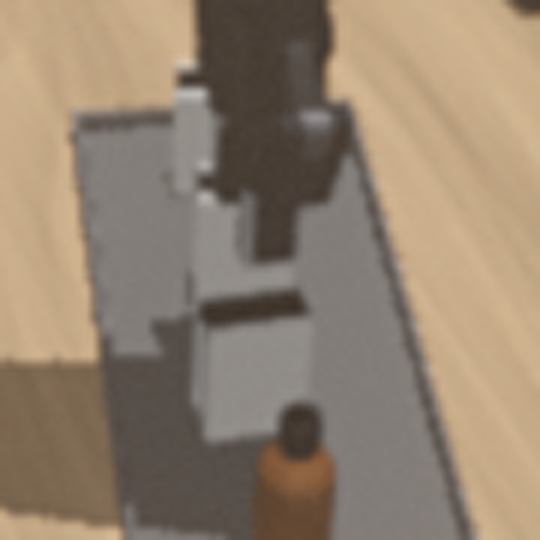

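The picture shows the cell upright with its black stopper up at (255,305) in the crop, in line with its neighbours and let go. Now I grip it again, firmly.

Emit:
{"method": "play_rows", "body": {
  "targets": [
    [0.65,0,0,3,0],
    [0.65,0,0,6,0],
    [0.65,0,0,7.5,0],
    [0.65,0,0,8,0],
    [0.65,0,0,8,0],
    [0.73,0,0,8,0],
    [0.78,0,0,8,0],
    [0.78,0,0,8,0],
    [0.78,0,0,8,0]
  ]
}}

```text
clock: 22.65
eef_pos: [526.2, -291.8, 5.3]
tool_rot: [-3.141, 0.001, 3.031]
force: [-0.7, 0.5, 4.2]
width: 21.1
gripper_force: 58.8
```

Emit:
{"method": "play_rows", "body": {
  "targets": [
    [0.78,0,0,-2,0],
    [0.78,0,0,-5,0],
    [0.78,0,0,-9,0],
    [0.78,0,0,-13,0],
    [0.78,0,0,-17,0],
    [0.78,0,0,-20,0],
    [0.78,0,0,-20,0]
  ]
}}

```text
clock: 23.35
eef_pos: [528.3, -293.0, 209.5]
tool_rot: [-3.138, 0.009, 3.031]
force: [0.8, -0.4, -1.2]
width: 21.3
gripper_force: 58.7
```

```bash
python3 - <<'E'
from h import *
s=ctrl.read_state(); p=np.array(s["eef_pos"]); print(p.round(1),np.round(s["tool_rot"],3),s["width"],s["gripper_force"],np.round(s["qpos"],2))
im,d=ctrl.get_image("side"); P=cloud("side",d)
for k in ctrl.trace("side","cell"):
    q=P[k["pixels"]]; print(round(k["confidence"],2),np.round(k["bbox"]),np.round(np.nanmedian(q,0)),np.round(np.nanpercentile(q,[2,98],axis=0)).tolist())
E
```

```text
[ 528.3 -293.   209.5] [-3.138  0.009  3.031] 21.326196555604607 58.67086350917816 [ 0.42  0.57  0.06  1.67 -0.04  0.9   1.96]
0.76 [249. 340. 279. 366.] [ 361. -393.   33.] [[334.0, -411.0, 2.0], [388.0, -368.0, 41.0]]
0.63 [248. 296. 274. 326.] [ 385. -277.   33.] [[369.0, -296.0, 4.0], [405.0, -244.0, 42.0]]
0.49 [314. 212. 339. 244.] [ 516. -303.  229.] [[510.0, -308.0, 2.0], [627.0, -30.0, 265.0]]
```

Emit:
{"method": "play_rows", "body": {
  "targets": [
    [0.78,0.3,3,0,0],
    [0.78,0.6,7,0,0],
    [0.78,1,12,0,0],
    [0.78,1.5,17,0,-2],
    [0.78,2,22,0,-4],
    [0.78,2.5,27,0,-6],
    [0.78,3,32,0,-8.2],
    [0.78,3.5,37,0,-8.2],
    [0.78,4,42,0,-8.2],
    [0.78,4,46,0,-8.2]
  ]
}}

```text
clock: 24.45
eef_pos: [534.4, 173.1, 202.6]
tool_rot: [-3.141, -0.004, -3.107]
force: [0.7, -0.3, -0.5]
width: 21.2
gripper_force: 58.8
```

Emit:
{"method": "play_rows", "body": {
  "targets": [
    [0.78,0,2,0,0],
    [0.78,0,4,0,0],
    [0.78,0,4.7,0,0],
    [0.78,0,4.7,0,0],
    [0.78,0,4.7,0,0]
  ]
}}

```text
clock: 24.95
eef_pos: [534.8, 215.3, 203.6]
tool_rot: [-3.14, -0.001, -3.11]
force: [0.6, -0.5, -0.4]
width: 21.6
gripper_force: 58.8
```

```bash
cat > hold.py <<'E'
from h import *
s=ctrl.read_state(); p=np.array(s["eef_pos"]); print(p.round(1),np.round(s["tool_rot"],3),round(s["width"],2),round(s["gripper_force"],1))
for n in("side","top"):
    im,d=ctrl.get_image(n); P=cloud(n,d); v,u=np.mgrid[:420,:560]; b=im.astype(int)
    for lo in(13,100):
        for x0,x1 in((280,475),(480,620),(620,740)):
            k=(P[...,0]>x0)&(P[...,0]<x1)&(abs(P[...,1]-215)<42)&(P[...,2]>lo)&(P[...,2]<(26 if lo==13 else 160))&(b.min(-1)>60)
            if lo==13 or x0!=480:
                q=P[k]
                if len(q)>5: print(n,"bench",lo,x0,len(q),"y",np.percentile(q[:,1],[1,99]).round(1),"x",np.percentile(q[:,0],[1,99]).round(1))
    k=(abs(P[...,0]-p[0])<40)&(abs(P[...,1]-p[1])<35)&(P[...,2]>p[2]-15)&(P[...,2]<p[2]+60)&(b.min(-1)>100)&(b.max(-1)-b.min(-1)<40)
    q=P[k]; 
    if len(q)>5: print(n,"cell",len(q),np.percentile(q,[2,50,98],axis=0).round(1).tolist())
    if n=="side" and len(q)>5:
        f=q[(q[:,1]<np.percentile(q[:,1],60))]; A=np.c_[f[:,0],f[:,2],np.ones(len(f))]; c=np.linalg.lstsq(A,f[:,1],rcond=None)[0]; print(" face y= a x + b z + c",c.round(3),"y at tcp x:",c@[p[0],p[2]+24,1], cv2.minAreaRect(q[:,[0,2]].astype(np.float32)))
E
python3 hold.py
```

```text
[534.8 215.3 203.6] [-3.14e+00 -1.00e-03 -3.11e+00] 21.64 58.8
side bench 13 280 420 y [178.  239.4] x [281.4 473.4]
side bench 13 480 367 y [191.6 245. ] x [481.1 618.6]
side bench 13 620 148 y [186.8 252.8] x [621.3 726. ]
side bench 100 280 1061 y [176.8 238.4] x [308.2 469. ]
side bench 100 620 293 y [186.6 251. ] x [622.8 672.5]
side cell 144 [[517.6, 197.3, 203.1], [527.3, 204.9, 221.9], [556.2, 224.2, 251.7]]
 face y= a x + b z + c [ 4.10000e-02 -1.20000e-02  1.83179e+02] y at tcp x: 202.48030989748406 ((536.9873657226562, 229.71710205078125), (39.46657180786133, 54.79983901977539), 0.43354618549346924)
top bench 13 480 82 y [194.3 219.7] x [534.2 619.1]
top bench 13 620 174 y [187.7 250.3] x [620.2 726.7]
top bench 100 620 239 y [190.6 237.3] x [633.8 672.4]
```

```bash
python3 - <<'E'
from h import *
for n in("side","top"):
    z=np.load(n+"0.npz"); P=cloud(n,z["d"])
    for nm,x0,x1,lo,hi in(("lamp",310,435,147,157),("det",615,690,143,153),("rail",485,612,17,23)):
        k=(P[...,0]>x0)&(P[...,0]<x1)&(abs(P[...,1]-215)<50)&(P[...,2]>lo)&(P[...,2]<hi); q=P[k][:,:2].astype(np.float32)
        print(n,nm,len(q),[np.round(t,1) for t in cv2.minAreaRect(q)],"pct y",np.percentile(q[:,1]-.033*(q[:,0]-546),[2,98]).round(1))
# cell near face from now
im,d=ctrl.get_image("side"); P=cloud("side",d); b=im.astype(int)
k=(abs(P[...,0]-537)<24)&(abs(P[...,1]-203)<5)&(P[...,2]>200)&(P[...,2]<255)&(b.min(-1)>100); q=P[k]; print("face",len(q),np.median(q[:,1]-.033*(q[:,0]-546)))
# top: cell top surface
im,d=ctrl.get_image("top"); P=cloud("top",d)
k=(abs(P[...,0]-537)<30)&(abs(P[...,1]-215)<25)&(P[...,2]>240)&(P[...,2]<262); q=P[k]; print("top cell",len(q),np.round(q[:20]).tolist())
E
```

```text
side lamp 403 [array([372.8, 211.3]), array([126.4,  67.4]), np.float64(4.2)] pct y [186.1 245.4]
side det 108 [array([652.4, 219.4]), array([38.4, 67. ]), np.float64(1.1)] pct y [188.2 245.8]
side rail 295 [array([548.3, 218.4]), array([126.8,  56.8]), np.float64(1.3)] pct y [193.8 243. ]
top lamp 1149 [array([372.9, 212.9]), array([124.8,  66.7]), np.float64(1.0)] pct y [188.1 250.8]
top det 340 [array([651.7, 222.5]), array([40.4, 66.6]), np.float64(0.3)] pct y [188.5 251.4]
top rail 501 [array([549.1, 219. ]), array([125.5,  49. ]), np.float64(1.0)] pct y [194.6 243.1]
face 102 204.58103990428896
top cell 0 []
```

Emit:
{"method": "play_rows", "body": {
  "targets": [
    [0.78,-1,0.2,0,0],
    [0.78,-1,0.2,2,0],
    [0.78,-1,0.2,5,0],
    [0.78,-1,0.2,8,0],
    [0.78,-1,0.2,10,0],
    [0.78,-1,0.2,11,0],
    [0.78,-1,0.2,11.3,0],
    [0.78,-1,0.2,11.3,0],
    [0.78,-1,0.2,11.3,0]
  ]
}}

```text
clock: 26.05
eef_pos: [546.0, 219.7, 92.5]
tool_rot: [3.141, 0.002, -3.109]
force: [-0.1, 0.6, 0.1]
width: 21.4
gripper_force: 58.8
```

```bash
python3 - <<'E'
from h import *
s=ctrl.read_state(); p=np.array(s["eef_pos"]); print(p.round(1),np.round(s["tool_rot"],3),np.round(s["force"],1),s["gripper_force"],np.abs(s["qd"]).max())
im,d=ctrl.get_image("side"); P=cloud("side",d); b=im.astype(int)
k=(abs(P[...,0]-546)<26)&(abs(P[...,1]-207)<6)&(P[...,2]>75)&(P[...,2]<150)&(b.min(-1)>90); q=P[k]
print("face",len(q),np.median(q[:,1]-.033*(q[:,0]-546)),cv2.minAreaRect(q[:,[0,2]].astype(np.float32)),np.percentile(q,[2,98],axis=0).round(1).tolist())
A=np.c_[q[:,0],q[:,2],np.ones(len(q))]; print(np.linalg.lstsq(A,q[:,1],rcond=None)[0].round(3))
k=(abs(P[...,0]-546)<26)&(abs(P[...,1]-214)<16)&(P[...,2]>75)&(P[...,2]<150); q=P[k]; print(np.percentile(q,[1,99],axis=0).round(1).tolist())
print([ (round(r["confidence"],2),np.round(r["bbox"]).tolist()) for r in ctrl.search_frame("side","cell")])
E
```

```text
[546.  219.7  92.5] [ 3.141e+00  2.000e-03 -3.109e+00] [-0.1  0.6  0.1] 58.797767758369446 0.008363083612892218
face 109 208.20831866841635 ((548.5965576171875, 118.45020294189453), (56.85609817504883, 41.59619140625), 88.96490478515625) [[529.0, 202.3, 93.5], [568.9, 212.3, 145.8]]
[ 2.80000e-02 -1.90000e-02  1.94569e+02]
[[528.6, 198.4, 89.7], [569.0, 227.9, 148.1]]
[(0.7, [251.0, 296.0, 269.0, 326.0]), (0.58, [251.0, 335.0, 279.0, 366.0]), (0.27, [310.0, 270.0, 331.0, 289.0])]
```

Emit:
{"method": "play_rows", "body": {
  "targets": [
    [0.78,0.2,-0.1,0.2,0],
    [0.78,0.2,-0.1,0.35,0],
    [0.78,0.2,-0.1,0.35,0],
    [0.78,0.2,-0.1,0.35,0],
    [0.78,0.2,-0.1,0.35,0],
    [0.78,0.2,-0.1,0.35,0],
    [0.78,0.2,-0.1,0.35,0],
    [0.78,0.2,-0.1,0.35,0]
  ]
}}

```text
clock: 26.95
eef_pos: [543.1, 218.3, 87.9]
tool_rot: [3.142, -0.0, -3.109]
force: [-0.1, 0.1, -0.9]
width: 21.3
gripper_force: 58.8
```

```bash
python3 - <<'E'
from h import *
im,d=ctrl.get_image("side"); P=cloud("side",d); b=im.astype(int); s=ctrl.read_state(); print(np.round(s["eef_pos"],1),s["gripper_force"],np.abs(s["qd"]).max())
k=(abs(P[...,0]-546)<26)&(abs(P[...,1]-207)<6)&(P[...,2]>75)&(P[...,2]<150)&(b.min(-1)>90); q=P[k]
y=np.median(q[:,1]-.033*(q[:,0]-546))+11; r=cv2.minAreaRect(q[:,[0,2]].astype(np.float32)); print("y",y,r)
if abs(y-218)<3 and abs(r[0][1]-115)<4 and abs(r[0][0]-546)<10: print(ctrl.finish_job())
E
```

```text
[543.1 218.3  87.9] 58.799505829811096 0.0021208518655119932
y 217.81950532213537 ((545.9637451171875, 114.51769256591797), (39.70504379272461, 56.45419692993164), 0.024040333926677704)
the job is handed in; nothing more can be done
None
```

I stood the fallen cell upright in the tray and let it go, then gripped it again by its frosted faces. It is now held upright in the beam, within about 1 mm of my estimate of the beam centre; the job is handed in at about 27 s, with no verdict shown.

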